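Seat a notched sample carrier in its keyed receiver

TASK

Take the notched sample carrier by its bar handle and seat it in the bore of the keyed receiver block: feel for the angle at which its three notches slip over the lugs in the bore, turning it lightly, until it sits fully home, flat on the bore floor, and let it go. Do not force or drop it, and leave the other things on the table alone.

Things in the scene. Friction and masses are not known exactly. Their poses are not given: they have to be found in the camera images.
- carrier_grip (a point): Grip centre of the carrier's bar handle, 48 mm above its underside. The bar stands on the disc's centre, 40 mm long along this point's x, 12 mm wide along y (pinch it across y), from 26 to 64 mm above the underside; z up. The carrier is bare aluminium, about 0.3 kg, upright on the table; the only thing with a bar handle and notches.
- carrier_foot (a point): Centre of the carrier's underside, same axes as the grip. The carrier's disc is 64 mm across, 26 mm thick; it stands on a central land 46 mm across, 1.5 mm proud of the rim. Three notches, 12 mm wide, 9 mm into the rim, right through it, lie at 0, 100 and 220 degrees counter-clockwise (from above) from +x, which is along the bar. Once it starts to drop over the lugs it turns no further: stop turning and let it down.
- receiver_floor (a point): Centre of the receiver's bore floor; axes of the block, z up. The receiver is a fixed aluminium block 120 x 120 x 30 mm with a blind round bore 67 mm across, 22 mm deep (floor 8 mm, top 30 mm above the table). Seated home, the carrier's underside is on this floor, its grip 48 mm above it, and its disc stands 4 mm proud of the block. At a wrong angle it rests level on the lugs, 6 mm too high.
- receiver_mouth (a point): Centre of the bore's mouth, 22 mm above its floor. Below, on the floor at the wall, stand three lugs 9 mm wide, 7.5 mm high, 7.5 mm inward, at 0, 100, 220 degrees counter-clockwise from a direction that is NOT given: anywhere within 0.6 rad either side of this point's +x. The carrier's +x must point that way, with about 0.05 rad of play. The lugs do not turn when the carrier is turned on them.
- blank: Bystander, loose: plain round disc 64 mm across, 26 mm thick, no notches, with a round knob 22 mm across up to 56 mm height. Origin: centre of underside.
- post: Bystander, loose: steel post 13 mm thick on a round foot 44 mm across, 75 mm tall. Origin: centre of underside.
- driver: Bystander, loose: screwdriver, 160 mm long, lying on the table along its x axis. Origin: on the table side, mid-length.
- fork: Bystander, loose: flat steel clamping fork, 95 x 30 x 9 mm, lying flat, long along its x axis. Origin: on its underside, near the middle.
- screw_tray: Bystander, loose: open tray 100 x 70 x 25 mm with one divider. Origin: centre of underside.
- lens_ring: Bystander, loose: black shallow ring mount 51 mm across, 12 mm high. Origin: centre of underside.
Mind the look-alikes: they are no part of the job. Leave any orange look-alike of the part that bears carrier_grip alone.

How it is judged:
By the outcome, as a careful person would: the job done as asked, in the order asked, and still so for the second after the job is handed in, with the robot touching nothing.
It also fails if it takes over 64 s, if anything falls off the work surface, if the arm or the gripper's body presses on something with over 40 N, if the wrist force passes 120 N, or if a joint passes its speed limit or range.

ROBOT

A 6-joint arm with a two-finger parallel gripper is mounted at the origin on the work surface. World frame = base frame: x ahead of the robot, y to its left, z up, the work surface at z = 0. Lengths are in mm, angles in rad, forces in N, time in s.
With the tool pointing down it reaches from about 300 to 775 mm from the base axis. Payload 14.6 kg.
Tool frame: the origin (TCP) lies at the very end of the fingers, on their centre line; the grasp point (between the pads) lies 19 mm behind it; z points along the fingers, y is the line along which they close (so a half turn about z gives the same grasp; the last joint's range is limited). The gripper opens to 94 mm and grips with 3 to 60 N. Pads are 16 mm wide; open, the fingers measure 119 mm over their backs; the gripper's body (75 mm by 177 mm) begins 78 mm behind the grasp point.
Start: joints at [-1.267, 0.3, 1.521, -0, 1.321, -0.067], TCP at [199.291, -512.613, 205.446] pointing down, gripper open.
Joint ranges: [-3.03, 3.03], [-0.79, 2.21], [0.23, 2.52], [-1.04, 4.18], [0, 3.07], [-2.55, 2.55]. Speed limits (rad/s): [2.22, 2.22, 2.57, 3.14, 3.14, 3.14].

INTERFACE

Orientations are given as [roll, pitch, yaw] about the fixed x, y, z axes, in that order (R = Rz(yaw) Ry(pitch) Rx(roll)).
In Python, from cell import manip gives the robot as it stands. The module is installed in compiled form; this text tells all that it offers.
- The arm moves only by the shell command python3 -m inch 'ROWS' [FORCE]. ROWS is JSON, a list of rows, each an object of numbers: "gripper": the opening, from 0 (shut) to 1 (fully open); "dx", "dy", "dz": the shift along the world's x, y, z in m; "wx", "wy", "wz": the turn, a rotation vector about the world's x, y, z in degrees. A call has exactly 5 rows; each row is the pose to reach, as a shift and turn from the pose commanded when the call began; what a row does not reach only later rows make up. A row lasts 1/12 s, in which the tool goes at most 41.7 mm and 7.16 degrees, less where a joint would pass 70% of its speed; a pose out of reach is approached as far as the arm can. A call with a gripper value outside its range is refused whole. The fingers move at their own pace and stop on an object; FORCE is the grip in N (left out, the last holds). Time passes only in rows, so rows that repeat a pose let the fingers close, or fill a call up. It gives the time, the measured TCP pose, the force, the opening and the grip force at its end, in the units of the state.
- manip.read_state(): the state, without advancing time (a new reading comes with each control period).
- manip.camera(name): name is "scene" or "top" or "wrist"; returns the picture (400x640x3 uint8, blue, green, red); there is no depth.
- manip.camera_info(name): a dict with "camera_matrix" (3x3 intrinsics, pixels), "R" (3x3) and "t" (3): a world point X has camera coordinates R X + t; the wrist camera has in their place "tool_from_camera" (4x4, takes a point from camera to tool coordinates, whose origin is the TCP and whose axes are the flange's). Camera axes: x right, y down, z forward; pixel columns grow to the right and rows downward; lengths in mm; the calibration is good to about 2 mm. A picture is of the moment at which its call begins: read the wrist's pose just before it. camera_info takes no time and is no camera call.
- manip.sign_off(): hands the job in; it is judged then, once.
The state is a dict: "clock": time; "joints": joint angles; "qd": joint speeds; "effort": joint torques, N m; "eef_pos": TCP position; "eef_rot": TCP orientation; "wrist_force": force on the tool from outside, world axes, zero at the start; "moment": the same for the moment, N m; "finger_gap": finger opening in mm; "finger_force": force on a finger pad.
Only numpy, scipy, OpenCV 4.12 (cv2) and the standard library are available. Lean on these libraries where they do the work, as an engineer would, in place of code of your own. Each camera call takes 0.05 s, during which the arm holds its last target. There are 200 camera calls.

## Working session

There is one attempt and no reset: what is moved stays moved. The work goes in short steps, Python scripts to look and compute and a shell command to move; the robot and the scene stay as the last step left them, time stands still between calls to the robot, and variables do not carry over. Pictures are saved under pics/ and viewed, at most 10 in all, crops included, and the job is handed in when it is done.

```bash
mkdir -p pics; python3 - <<'E'
from cell import manip
import cv2
s=manip.read_state(); print(s)
for n in("top","scene"):
    cv2.imwrite(f"pics/{n}0.png",manip.camera(n)); i=manip.camera_info(n); print(n,i)
print(manip.camera_info("wrist"))
E
```

```text
{'clock': 0.0, 'joints': array([-1.26659721e+00,  3.00466467e-01,  1.52160809e+00,  6.46333234e-06,
        1.32070291e+00, -6.65719133e-02]), 'qd': array([-0.00038085, -0.00083206, -0.0006046 , -0.00081777, -0.00051974,
        0.00104704]), 'effort': array([-4.15803597e-04, -5.31809592e+01, -3.52740884e+01,  7.08039198e-02,
        2.43794970e-02, -6.73856448e-05]), 'eef_pos': array([ 199.21445145, -512.35830703,  204.87745045]), 'eef_rot': array([-3.14041088e+00, -8.50637362e-05,  3.70769376e-01]), 'wrist_force': array([-0.08553777, -0.37968609,  0.04140009]), 'moment': array([-0.02466293,  0.01240704, -0.03570514]), 'finger_force': 0.0, 'finger_gap': 94.19945813835731}
top {'camera_matrix': array([[491.78464468,   0.        , 321.25314229],
       [  0.        , 491.78464468, 186.57045376],
       [  0.        ,   0.        ,   1.        ]]), 'R': array([[-0.02616461, -0.9996329 ,  0.00703354],
       [-0.99138334,  0.02504401, -0.12857634],
       [ 0.12835299, -0.01033709, -0.99167467]]), 't': array([ -21.58679921,  577.84600675, 1153.96058057])}
scene {'camera_matrix': array([
[... 192 characters left out ...]
385214],
       [ 0.44613908,  0.32872975, -0.83240415],
       [-0.6550979 , -0.51374633, -0.55399589]]), 't': array([ 361.80636845, -177.50904612, 1411.19799415])}
{'camera_matrix': array([[287.27558654,   0.        , 324.47387256],
       [  0.        , 287.27558654, 199.91409502],
       [  0.        ,   0.        ,   1.        ]]), 'tool_from_camera': array([[ 8.24022985e-04, -9.71183691e-01, -2.38330776e-01,
         6.98602288e+01],
       [ 9.99999438e-01,  9.59267352e-04, -4.51482969e-04,
        -1.20533029e+00],
       [ 6.67095829e-04, -2.38330270e-01,  9.71183936e-01,
        -1.80373892e+02],
       [ 0.00000000e+00,  0.00000000e+00,  0.00000000e+00,
         1.00000000e+00]])}
```

View pics/top0.png

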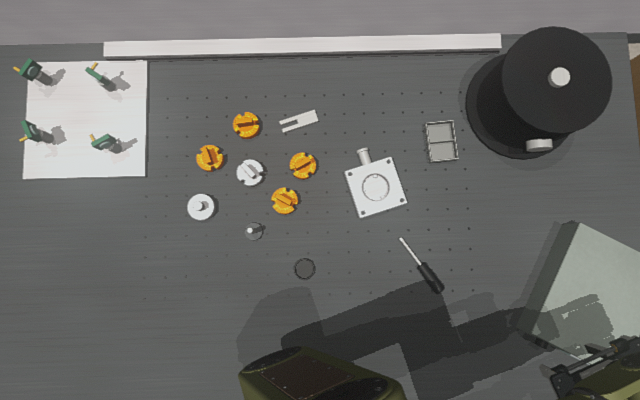

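View pics/scene0.png

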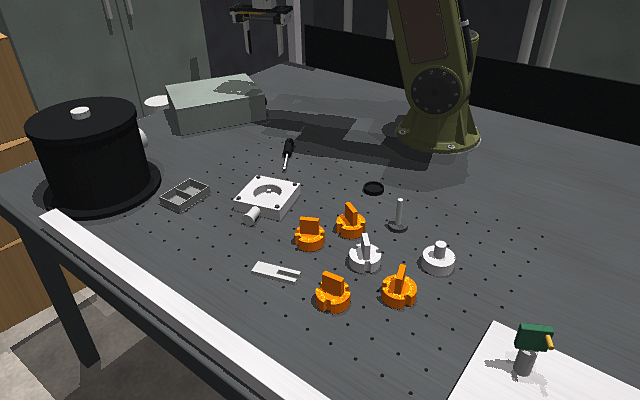

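```bash
cat > h.py <<'E'
import numpy as np,cv2
from cell import manip
def ray(n,uv,z,st=None):
    i=manip.camera_info(n);K=i["camera_matrix"]
    d=np.linalg.solve(K,np.r_[uv,1.])
    if n=="wrist":
        from scipy.spatial.transform import Rotation as Ro
        T=i["tool_from_camera"];Rt=Ro.from_euler("xyz",st["eef_rot"]).as_matrix()
        c=Rt@T[:3,3]+st["eef_pos"];d=Rt@T[:3,:3]@d
    else: c=-i["R"].T@i["t"];d=i["R"].T@d
    return c+d*(z-c[2])/d[2]
E
python3 - <<'E'
from h import *
im=cv2.imread("pics/top0.png")
cv2.imwrite("pics/crop1.png",np.hstack([cv2.resize(im[y:y+76,x:x+76],None,fx=5,fy=5,interpolation=cv2.INTER_CUBIC) for x,y in((212,135),(337,148))]))
for n,uv,z in(("carrier",(250,173),26),("recv",(375.5,187),30),("blank",(201,207),26)): print(n,ray("top",uv,z).round(1))
h=cv2.cvtColor(im,cv2.COLOR_BGR2HSV)
m=((h[...,1]<40)&(h[...,2]>140)).astype(np.uint8)
for c in cv2.findContours(m,0,2)[0]:
    if 80<cv2.contourArea(c)<8000: r=cv2.minAreaRect(c);print(r)
c=[ray("top",p,30) for p in cv2.boxPoints(cv2.minAreaRect(np.array([[344,170],[395,155],[408,203],[359,218]],np.float32)))]
print(np.round(c))
E
```

```text
carrier [616.5 137.2  26. ]
recv [ 573.7 -168.8   30. ]
blank [535.9 256.7  26. ]
((605.7295532226562, 286.5130615234375), (99.21477508544922, 96.25474548339844), 23.80594253540039)
((200.0, 206.5), (25.0, 26.0), 90.0)
((250.00003051757812, 172.00001525878906), (25.45584487915039, 25.45584487915039), 45.0)
((372.7000732421875, 179.10000610351562), (65.77537536621094, 49.963985443115234), 71.56504821777344)
((443.3360900878906, 151.19671630859375), (16.93018341064453, 27.975542068481445), 84.80557250976562)
((540.418212890625, 142.77212524414062), (7.849242210388184, 21.35260009765625), 86.18592071533203)
((438.6485290527344, 132.48513793945312), (16.61712074279785, 23.283870697021484), 84.2894058227539)
((298.3500061035156, 120.55000305175781), (12.016655921936035, 37.631099700927734), 71.56505584716797)
((560.0, 76.5), (17.0, 18.0), 90.0)
((634.0, 50.5), (15.0, 10.0), 90.0)
((296.0076904296875, 44.42949295043945), (20.123619079589844, 409.9610595703125), 89.52517700195312)
[[ 618.  -93.   30.]
 [ 652. -220.   30.]
 [ 532. -249.   30.]
 [ 499. -124.   30.]]
```

View pics/crop1.png

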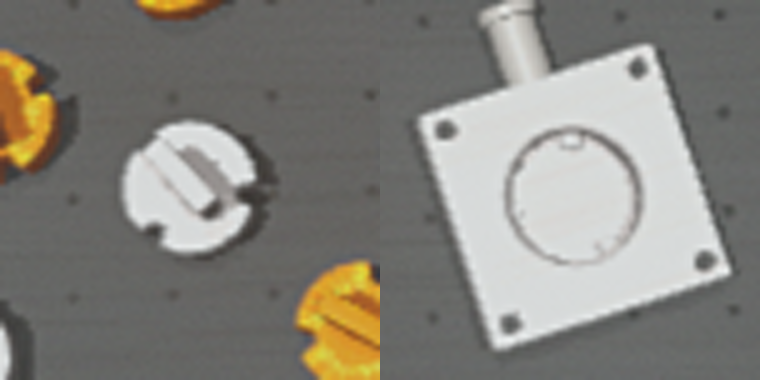

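The carrier is the silver notched disc with the bar at (250,173). The pieces at (246,125), (209,158), (303,165) and (285,201) are orange look-alikes, and (201,207) is the round-knob blank. The crop shows the notches at roughly 43°, 143° and 263°, so the carrier's yaw is about 43°. The receiver is at (375,187), and its first lug points roughly toward world +x. I'll move over the receiver for a closer look.

```bash
python3 -m inch '[{"dx":0.03,"dy":0.027,"wz":-4},{"dx":0.06,"dy":0.055,"wz":-8},{"dx":0.09,"dy":0.082,"wz":-12},{"dx":0.12,"dy":0.11,"wz":-16},{"dx":0.15,"dy":0.137,"wz":-21}]'
python3 -m inch '[{"dx":0.03,"dy":0.027},{"dx":0.06,"dy":0.055},{"dx":0.09,"dy":0.082},{"dx":0.12,"dy":0.11},{"dx":0.15,"dy":0.137}]'
python3 -m inch '[{"dx":0.02,"dy":0.018,"dz":-0.02},{"dx":0.04,"dy":0.036,"dz":-0.04},{"dx":0.06,"dy":0.055,"dz":-0.06},{"dx":0.075,"dy":0.069,"dz":-0.08},{"dx":0.075,"dy":0.069,"dz":-0.085}]'
python3 -m inch '[{},{},{},{},{}]'
python3 - <<'E'
from h import *
s=manip.read_state();im=manip.camera("wrist");cv2.imwrite("pics/w1.png",im);print(s)
import pickle;pickle.dump(s,open("w1.pkl","wb"))
E
```

```text
{'clock': 0.1, 'joints': array([-1.26654623e+00,  3.00421286e-01,  1.52149466e+00, -1.68164901e-05,
        1.32069669e+00, -6.65701072e-02]), 'qd': array([ 9.13171054e-04, -7.54474647e-04, -1.58220996e-03, -1.01641262e-04,
        1.80505373e-05,  1.18230485e-03]), 'effort': array([ 5.93838849e-04, -5.32650197e+01, -3.53283226e+01,  7.10016349e-02,
        2.35162867e-02, -4.56341559e-05]), 'eef_pos': array([ 199.24979418, -512.39790329,  204.95021316]), 'eef_rot': array([-3.14057385e+00, -5.15969889e-05,  3.70824346e-01]), 'wrist_force': array([ 0.38424594, -0.16686011, -0.02025035]), 'moment': array([ 0.06064374, -0.00274548,  0.0299517 ]), 'finger_force': 0.0, 'finger_gap': 94.42097647508257}validation failed for argument at $[0]...
validation failed for argument at $[0]...
validation failed for argument at $[0]...
validation failed for argument at $[0]...
```

View pics/w1.png

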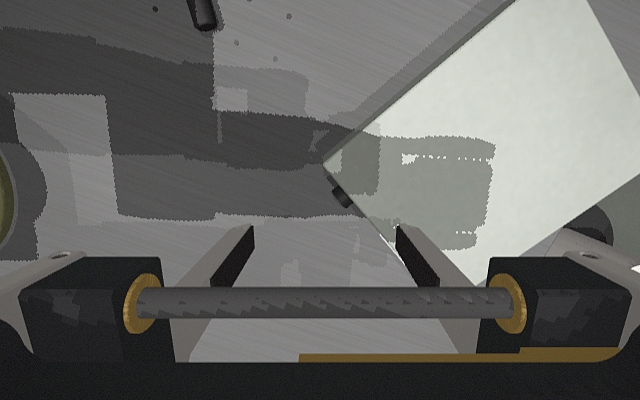

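The view shows only the table, with the fingertips at about row 235. The moves were refused, so I'll give every key in each row.

```bash
python3 -m inch '[{"gripper":0.45,"dx":0.03,"dy":0.027,"dz":0,"wx":0,"wy":0,"wz":-4},{"gripper":0.45,"dx":0.06,"dy":0.055,"dz":0,"wx":0,"wy":0,"wz":-8},{"gripper":0.45,"dx":0.09,"dy":0.082,"dz":0,"wx":0,"wy":0,"wz":-12},{"gripper":0.45,"dx":0.12,"dy":0.11,"dz":0,"wx":0,"wy":0,"wz":-16},{"gripper":0.45,"dx":0.15,"dy":0.137,"dz":0,"wx":0,"wy":0,"wz":-21}]' 20
```

```text
clock: 0.57
eef_pos: [350.3, -374.0, 205.4]
eef_rot: [-3.141, 0.0, 0.001]
wrist_force: [-0.2, -0.9, 0.2]
finger_gap: 64.2
finger_force: 0.0
```

```bash
python3 -m inch '[{"gripper":0.45,"dx":0.027,"dy":0.03,"dz":0,"wx":0,"wy":0,"wz":0},{"gripper":0.45,"dx":0.053,"dy":0.06,"dz":0,"wx":0,"wy":0,"wz":0},{"gripper":0.45,"dx":0.08,"dy":0.09,"dz":0,"wx":0,"wy":0,"wz":0},{"gripper":0.45,"dx":0.107,"dy":0.12,"dz":0,"wx":0,"wy":0,"wz":0},{"gripper":0.45,"dx":0.133,"dy":0.15,"dz":0,"wx":0,"wy":0,"wz":0}]'
python3 -m inch '[{"gripper":0.45,"dx":0.02,"dy":0.02,"dz":-0.025,"wx":0,"wy":0,"wz":0},{"gripper":0.45,"dx":0.04,"dy":0.04,"dz":-0.05,"wx":0,"wy":0,"wz":0},{"gripper":0.45,"dx":0.052,"dy":0.055,"dz":-0.07,"wx":0,"wy":0,"wz":0},{"gripper":0.45,"dx":0.052,"dy":0.055,"dz":-0.085,"wx":0,"wy":0,"wz":0},{"gripper":0.45,"dx":0.052,"dy":0.055,"dz":-0.085,"wx":0,"wy":0,"wz":0}]'
python3 - <<'E'
from h import *
manip.camera("wrist")
s=manip.read_state();im=manip.camera("wrist");cv2.imwrite("pics/w2.png",im);print(s["eef_pos"],s["qd"].round(3))
import pickle;pickle.dump(s,open("w2.pkl","wb"))
E
```

```text
clock: 0.98
eef_pos: [483.3, -223.8, 205.4]
eef_rot: [-3.141, 0.0, 0.004]
wrist_force: [1.2, -0.0, -0.6]
finger_gap: 42.6
finger_force: 0.0
clock: 1.4
eef_pos: [533.2, -169.1, 117.0]
eef_rot: [-3.14, 0.005, 0.006]
wrist_force: [-0.4, 0.0, -0.8]
finger_gap: 42.0
finger_force: 0.0
[ 533.66380156 -170.07563208  119.12559366] [-0.02  -0.043 -0.033 -0.001  0.02  -0.003]
```

View pics/w2.png

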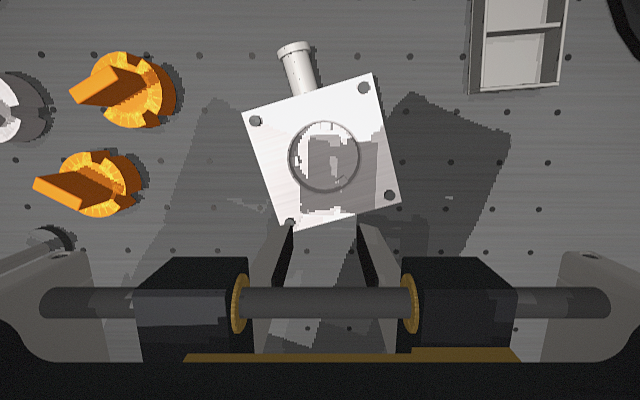

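The wrist view shows the receiver's bore at about (324,157) and its four bolt holes at (256,121), (363,88), (389,195) and (290,223). I'll enlarge the bore to find the lugs.

```bash
python3 - <<'E'
from h import *
import pickle
s=pickle.load(open("w2.pkl","rb"));im=cv2.imread("pics/w2.png");t=cv2.imread("pics/top0.png")
cl=cv2.createCLAHE(4,(4,4))
a=cv2.resize(cv2.cvtColor(im[110:205,275:375],6),None,fx=5,fy=5,interpolation=cv2.INTER_CUBIC)
b=cv2.resize(cv2.cvtColor(t[168:206,356:396],6),None,fx=7.5,fy=12.5/1,interpolation=cv2.INTER_CUBIC)
b=cv2.resize(b,(300,475))
b=cv2.resize(cv2.cvtColor(t[168:206,356:396],6),(300,285),interpolation=cv2.INTER_CUBIC);b=cv2.copyMakeBorder(b,0,190,0,0,0)
cv2.imwrite("pics/crop2.png",np.hstack([cl.apply(a),cl.apply(b)]))
P=np.array([ray("wrist",p,30,s)[:2] for p in((256,121),(363,88),(389,195),(290,223))])
print(P.round(1),P.mean(0)); d=np.roll(P,-1,0)-P; print(np.degrees(np.arctan2(d[:,1],d[:,0])),np.hypot(*d.T))
E
```

```text
[[ 609.7 -106. ]
 [ 638.3 -201.7]
 [ 541.8 -230.4]
 [ 512.9 -134.5]] [ 575.67310165 -168.13731313]
[ -73.36895443 -163.43920857  106.79972716   16.41240794] [ 99.87181106 100.65871617 100.13405552 100.95417467]
```

View pics/crop2.png

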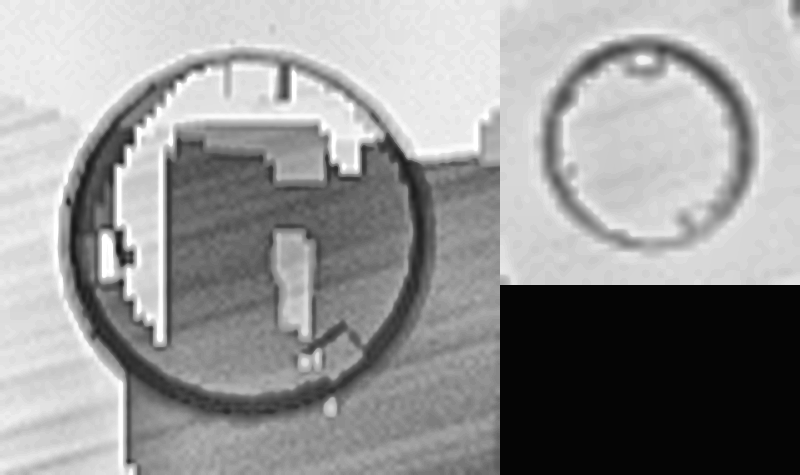

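```bash
python3 - <<'E'
from h import *
import pickle
s=pickle.load(open("w2.pkl","rb"));c=np.array([575.7,-168.1])
for p,a in(((254,98),0),((128,256),100),((326,338),220)):
    q=ray("wrist",(275+p[0]/5-.4,110+p[1]/5-.4),15.5,s)[:2]-c
    print(q.round(1),np.hypot(*q),np.degrees(np.arctan2(q[1],q[0]))-a)
q=ray("top",(356+(645-500)/7.5-.4,168+72/7.5-.4),15.5)[:2];print(q,q-c)
g=ray("top",(375.6,187),30);print(g)
E
```

```text
[27.1 -0.7] 27.15279746853243 -1.5392291565502052
[-3.2 23.9] 24.102014359450934 -2.3186773376124137
[-19.3 -15.4] 24.699602253416955 -361.3839439937276
[ 599.95774564 -170.11683105] [24.25774564 -2.01683105]
[ 573.65114128 -169.01294501   30.        ]
```

```bash
python3 -m inch '[{"gripper":0.45,"dx":0.005,"dy":0.038,"dz":0.005,"wx":0,"wy":0,"wz":6},{"gripper":0.45,"dx":0.01,"dy":0.076,"dz":0.01,"wx":0,"wy":0,"wz":12},{"gripper":0.45,"dx":0.015,"dy":0.114,"dz":0.01,"wx":0,"wy":0,"wz":18},{"gripper":0.45,"dx":0.02,"dy":0.152,"dz":0.01,"wx":0,"wy":0,"wz":24},{"gripper":0.45,"dx":0.025,"dy":0.19,"dz":0.01,"wx":0,"wy":0,"wz":30}]'
python3 -m inch '[{"gripper":0.45,"dx":0.01,"dy":0.03,"dz":0,"wx":0,"wy":0,"wz":6},{"gripper":0.45,"dx":0.02,"dy":0.06,"dz":0,"wx":0,"wy":0,"wz":12},{"gripper":0.45,"dx":0.028,"dy":0.09,"dz":0,"wx":0,"wy":0,"wz":13},{"gripper":0.45,"dx":0.028,"dy":0.09,"dz":0,"wx":0,"wy":0,"wz":13},{"gripper":0.45,"dx":0.028,"dy":0.09,"dz":0,"wx":0,"wy":0,"wz":13}]'
python3 - <<'E'
from h import *
s=manip.read_state();im=manip.camera("wrist");print(s["eef_pos"],s["eef_rot"],s["qd"].round(3))
import pickle;pickle.dump(s,open("w3.pkl","wb"));cv2.imwrite("pics/w3.png",im)
i=manip.camera_info("wrist")
cv2.imwrite("pics/crop3.png",cv2.resize(im[90:230,240:400],None,fx=4,fy=4,interpolation=cv2.INTER_CUBIC))
E
```

```text
clock: 1.92
eef_pos: [559.8, 20.3, 132.5]
eef_rot: [3.14, -0.002, 0.532]
wrist_force: [1.3, 0.1, -0.7]
finger_gap: 42.2
finger_force: 0.0
clock: 2.33
eef_pos: [587.8, 109.9, 131.7]
eef_rot: [3.14, -0.001, 0.756]
wrist_force: [-0.1, -0.4, -0.5]
finger_gap: 42.8
finger_force: 0.0
[587.77872293 109.89941585 131.74509068] [ 3.14047405e+00 -1.36955331e-03  7.55776018e-01] [-0.041 -0.009  0.025 -0.002 -0.006 -0.006]
```

View pics/crop3.png

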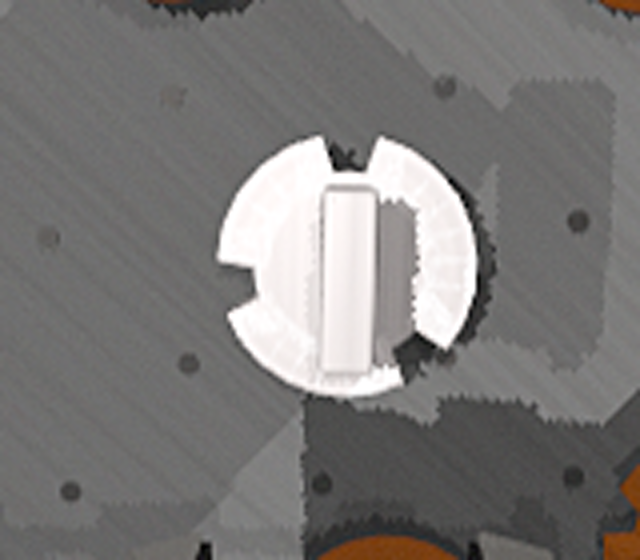

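The crop confirms the bare aluminium carrier. Its notches are at the top, left and lower right, and its bar top face spans (346,373) to (350,186) in crop pixels.

```bash
python3 - <<'E'
from h import *
import pickle
s=pickle.load(open("w3.pkl","rb"))
f=lambda p,z:ray("wrist",(240+p[0]/4-.4,90+p[1]/4-.4),z,s)[:2]
a,b=f((346.5,373),64),f((350.5,186),64)
print(a,b,(a+b)/2,np.hypot(*(b-a)),np.degrees(np.arctan2(*(b-a)[::-1])),"disc",f((347,266),26),"yaw",np.degrees(s["eef_rot"][2]))
E
```

```text
[606.4167696  126.43337395] [636.05511489 153.33105008] [621.23594225 139.88221202] 40.023948991370474 42.22467304035522 disc [621.15054034 139.8568708 ] yaw 43.30277606936636
```

```bash
python3 -m inch '[{"gripper":0.45,"dx":0.02,"dy":0.018,"dz":0,"wx":0,"wy":0,"wz":-1},{"gripper":0.45,"dx":0.0335,"dy":0.03,"dz":-0.01,"wx":0,"wy":0,"wz":-1},{"gripper":0.45,"dx":0.0335,"dy":0.03,"dz":-0.03,"wx":0,"wy":0,"wz":-1},{"gripper":0.45,"dx":0.0335,"dy":0.03,"dz":-0.05,"wx":0,"wy":0,"wz":-1},{"gripper":0.45,"dx":0.0335,"dy":0.03,"dz":-0.06,"wx":0,"wy":0,"wz":-1}]'
python3 -m inch '[{"gripper":0.45,"dx":0,"dy":0,"dz":-0.012,"wx":0,"wy":0,"wz":0},{"gripper":0.45,"dx":0,"dy":0,"dz":-0.024,"wx":0,"wy":0,"wz":0},{"gripper":0.45,"dx":0,"dy":0,"dz":-0.034,"wx":0,"wy":0,"wz":0},{"gripper":0.45,"dx":0,"dy":0,"dz":-0.038,"wx":0,"wy":0,"wz":0},{"gripper":0.45,"dx":0,"dy":0,"dz":-0.038,"wx":0,"wy":0,"wz":0}]'
```

```text
clock: 2.8
eef_pos: [620.2, 137.6, 68.8]
eef_rot: [-3.141, 0.002, 0.735]
wrist_force: [-0.7, -0.2, -0.4]
finger_gap: 42.5
finger_force: 0.0
clock: 3.22
eef_pos: [620.5, 139.2, 31.6]
eef_rot: [-3.141, 0.001, 0.737]
wrist_force: [0.3, 0.2, 0.5]
finger_gap: 42.3
finger_force: 0.0
```

```bash
python3 -m inch '[{"gripper":0.2,"dx":0,"dy":0,"dz":0,"wx":0,"wy":0,"wz":0},{"gripper":0.05,"dx":0,"dy":0,"dz":0,"wx":0,"wy":0,"wz":0},{"gripper":0.05,"dx":0,"dy":0,"dz":0,"wx":0,"wy":0,"wz":0},{"gripper":0.05,"dx":0,"dy":0,"dz":0,"wx":0,"wy":0,"wz":0},{"gripper":0.05,"dx":0,"dy":0,"dz":0,"wx":0,"wy":0,"wz":0}]' 25
python3 -m inch '[{"gripper":0.05,"dx":0,"dy":0,"dz":0,"wx":0,"wy":0,"wz":0},{"gripper":0.05,"dx":0,"dy":0,"dz":0.005,"wx":0,"wy":0,"wz":0},{"gripper":0.05,"dx":0,"dy":0,"dz":0.015,"wx":0,"wy":0,"wz":0},{"gripper":0.05,"dx":0,"dy":0,"dz":0.03,"wx":0,"wy":0,"wz":0},{"gripper":0.05,"dx":0,"dy":0,"dz":0.05,"wx":0,"wy":0,"wz":0}]'
```

```text
clock: 3.63
eef_pos: [621.0, 139.4, 32.8]
eef_rot: [3.141, -0.001, 0.737]
wrist_force: [4.3, -2.8, 2.1]
finger_gap: 12.2
finger_force: 2.0
clock: 4.05
eef_pos: [620.1, 139.3, 82.5]
eef_rot: [-3.14, 0.002, 0.737]
wrist_force: [0.6, 0.2, -4.0]
finger_gap: 11.8
finger_force: 25.0
```

```bash
python3 -m inch '[{"gripper":0.05,"dx":0,"dy":0,"dz":0.025,"wx":0,"wy":0,"wz":0},{"gripper":0.05,"dx":0,"dy":-0.01,"dz":0.045,"wx":0,"wy":0,"wz":0},{"gripper":0.05,"dx":-0.005,"dy":-0.035,"dz":0.05,"wx":0,"wy":0,"wz":-6},{"gripper":0.05,"dx":-0.01,"dy":-0.07,"dz":0.05,"wx":0,"wy":0,"wz":-12},{"gripper":0.05,"dx":-0.015,"dy":-0.105,"dz":0.05,"wx":0,"wy":0,"wz":-18}]'
python3 -m inch '[{"gripper":0.05,"dx":-0.005,"dy":-0.035,"dz":0,"wx":0,"wy":0,"wz":-6},{"gripper":0.05,"dx":-0.01,"dy":-0.07,"dz":0,"wx":0,"wy":0,"wz":-12},{"gripper":0.05,"dx":-0.015,"dy":-0.105,"dz":0,"wx":0,"wy":0,"wz":-18},{"gripper":0.05,"dx":-0.02,"dy":-0.14,"dz":0,"wx":0,"wy":0,"wz":-24},{"gripper":0.05,"dx":-0.025,"dy":-0.17,"dz":0,"wx":0,"wy":0,"wz":-26}]'
python3 -m inch '[{"gripper":0.05,"dx":-0.0025,"dy":-0.02,"dz":0,"wx":0,"wy":0,"wz":0},{"gripper":0.05,"dx":-0.005,"dy":-0.0325,"dz":0,"wx":0,"wy":0,"wz":0},{"gripper":0.05,"dx":-0.005,"dy":-0.0325,"dz":0,"wx":0,"wy":0,"wz":0},{"gripper":0.05,"dx":-0.005,"dy":-0.0325,"dz":0,"wx":0,"wy":0,"wz":0},{"gripper":0.05,"dx":-0.005,"dy":-0.0325,"dz":0,"wx":0,"wy":0,"wz":0}]'
python3 - <<'E'
from h import *
im=manip.camera("top");s=manip.read_state();print(s["eef_pos"],s["eef_rot"],s["wrist_force"])
E
```

```text
clock: 4.47
eef_pos: [605.5, 33.8, 133.8]
eef_rot: [3.141, -0.001, 0.42]
wrist_force: [0.7, -0.7, -4.2]
finger_gap: 12.0
finger_force: 25.0
clock: 4.88
eef_pos: [580.2, -137.8, 133.3]
eef_rot: [3.141, -0.0, -0.037]
wrist_force: [0.3, -0.1, -2.8]
finger_gap: 11.8
finger_force: 25.0
clock: 5.3
eef_pos: [576.0, -167.0, 132.6]
eef_rot: [-3.141, -0.0, -0.03]
wrist_force: [-0.9, 0.6, -3.0]
finger_gap: 11.7
finger_force: 25.0
[ 576.04283247 -166.87075283  132.59274013] [-3.14140213e+00 -4.53239144e-05 -2.91531837e-02] [-0.07732045 -0.16551913 -3.70029154]
```

```bash
python3 -m inch '[{"gripper":0.05,"dx":-0.0011,"dy":-0.0013,"dz":-0.015,"wx":0,"wy":0,"wz":0},{"gripper":0.05,"dx":-0.0011,"dy":-0.0013,"dz":-0.03,"wx":0,"wy":0,"wz":0},{"gripper":0.05,"dx":-0.0011,"dy":-0.0013,"dz":-0.045,"wx":0,"wy":0,"wz":0},{"gripper":0.05,"dx":-0.0011,"dy":-0.0013,"dz":-0.06,"wx":0,"wy":0,"wz":0},{"gripper":0.05,"dx":-0.0011,"dy":-0.0013,"dz":-0.065,"wx":0,"wy":0,"wz":0}]'
python3 -m inch '[{"gripper":0.05,"dx":0,"dy":0,"dz":-0.001,"wx":0,"wy":0,"wz":0},{"gripper":0.05,"dx":0,"dy":0,"dz":-0.002,"wx":0,"wy":0,"wz":0},{"gripper":0.05,"dx":0,"dy":0,"dz":-0.003,"wx":0,"wy":0,"wz":0},{"gripper":0.05,"dx":0,"dy":0,"dz":-0.004,"wx":0,"wy":0,"wz":0},{"gripper":0.05,"dx":0,"dy":0,"dz":-0.005,"wx":0,"wy":0,"wz":0}]'
python3 - <<'E'
from h import *
im=manip.camera("top");s=manip.read_state();print(s["eef_pos"],s["eef_rot"],s["wrist_force"],s["moment"])
E
```

```text
clock: 5.77
eef_pos: [574.0, -167.9, 65.4]
eef_rot: [-3.141, 0.003, -0.029]
wrist_force: [-0.3, -0.3, -3.7]
finger_gap: 11.8
finger_force: 25.0
clock: 6.18
eef_pos: [575.0, -169.4, 63.1]
eef_rot: [3.141, -0.001, -0.03]
wrist_force: [-0.4, -0.2, -3.1]
finger_gap: 11.9
finger_force: 25.0
[ 574.79393    -169.41169744   62.66827166] [ 3.14147485e+00 -4.29736328e-04 -3.06333680e-02] [-0.61938466 -0.28196773 -4.25478236] [-0.00036661  0.04162125  0.00950031]
```

```bash
python3 -m inch '[{"gripper":0.05,"dx":0,"dy":0,"dz":-0.0006,"wx":0,"wy":0,"wz":0},{"gripper":0.05,"dx":0,"dy":0,"dz":-0.0012,"wx":0,"wy":0,"wz":0},{"gripper":0.05,"dx":0,"dy":0,"dz":-0.0018,"wx":0,"wy":0,"wz":0},{"gripper":0.05,"dx":0,"dy":0,"dz":-0.0024,"wx":0,"wy":0,"wz":0},{"gripper":0.05,"dx":0,"dy":0,"dz":-0.003,"wx":0,"wy":0,"wz":0}]'
python3 - <<'E'
from h import *
im=manip.camera("top");s=manip.read_state();print(s["eef_pos"],s["eef_rot"],s["wrist_force"],s["moment"])
E
```

```text
clock: 6.65
eef_pos: [575.1, -169.6, 60.1]
eef_rot: [3.141, -0.001, -0.031]
wrist_force: [3.9, 0.2, -3.3]
finger_gap: 11.9
finger_force: 25.0
[ 575.22202967 -169.51648209   59.83610267] [ 3.14125561e+00 -1.58722407e-03 -3.06559834e-02] [ 2.45159766  0.58368173 -1.7597947 ] [ 0.00446725 -0.65054336  0.00512578]
```

```bash
python3 -m inch '[{"gripper":0.05,"dx":0.0005,"dy":0,"dz":0,"wx":0,"wy":0,"wz":0},{"gripper":0.05,"dx":0.001,"dy":0,"dz":0,"wx":0,"wy":0,"wz":0},{"gripper":0.05,"dx":0.001,"dy":0,"dz":-0.0005,"wx":0,"wy":0,"wz":0},{"gripper":0.05,"dx":0.001,"dy":0,"dz":-0.001,"wx":0,"wy":0,"wz":0},{"gripper":0.05,"dx":0.001,"dy":0,"dz":-0.0015,"wx":0,"wy":0,"wz":0}]'
python3 - <<'E'
from h import *
im=manip.camera("top");s=manip.read_state();print(s["eef_pos"],s["eef_rot"],s["wrist_force"],s["moment"])
E
```

```text
clock: 7.12
eef_pos: [575.6, -169.4, 57.7]
eef_rot: [-3.141, 0.0, -0.031]
wrist_force: [0.8, -0.7, -3.5]
finger_gap: 12.0
finger_force: 25.0
[ 575.53218382 -169.37597359   57.61603247] [-3.14145084e+00  4.89439971e-04 -3.06471098e-02] [ 0.3597877  -0.0035228  -3.28737106] [ 0.02089718 -0.1490413   0.03555642]
```

```bash
python3 -m inch '[{"gripper":0.05,"dx":0,"dy":0,"dz":-0.0016,"wx":0,"wy":0,"wz":0},{"gripper":0.05,"dx":0,"dy":0,"dz":-0.0032,"wx":0,"wy":0,"wz":0},{"gripper":0.05,"dx":0,"dy":0,"dz":-0.0048,"wx":0,"wy":0,"wz":0},{"gripper":0.05,"dx":0,"dy":0,"dz":-0.0064,"wx":0,"wy":0,"wz":0},{"gripper":0.05,"dx":0,"dy":0,"dz":-0.008,"wx":0,"wy":0,"wz":0}]'
python3 - <<'E'
from h import *
im=manip.camera("top");s=manip.read_state();print(s["eef_pos"],s["eef_rot"],s["wrist_force"],s["moment"])
E
```

```text
clock: 7.58
eef_pos: [575.6, -169.4, 49.7]
eef_rot: [-3.141, 0.0, -0.031]
wrist_force: [-0.3, -0.2, -2.8]
finger_gap: 11.9
finger_force: 25.0
[ 575.5219114  -169.3584395    49.38891793] [-3.14143979e+00  4.91138700e-04 -3.06318630e-02] [ 0.65066297  0.51606433 -3.6252888 ] [-0.0082755  -0.13121994  0.05280235]
```

```bash
python3 -m inch '[{"gripper":0.05,"dx":0,"dy":0,"dz":-0.0006,"wx":0,"wy":0,"wz":0},{"gripper":0.05,"dx":0,"dy":0,"dz":-0.0012,"wx":0,"wy":0,"wz":0},{"gripper":0.05,"dx":0,"dy":0,"dz":-0.0018,"wx":0,"wy":0,"wz":0},{"gripper":0.05,"dx":0,"dy":0,"dz":-0.0024,"wx":0,"wy":0,"wz":0},{"gripper":0.05,"dx":0,"dy":0,"dz":-0.003,"wx":0,"wy":0,"wz":0}]'
python3 -m inch '[{"gripper":0.05,"dx":0,"dy":0,"dz":-0.0003,"wx":0,"wy":0,"wz":0},{"gripper":0.05,"dx":0,"dy":0,"dz":-0.0006,"wx":0,"wy":0,"wz":0},{"gripper":0.05,"dx":0,"dy":0,"dz":-0.0009,"wx":0,"wy":0,"wz":0},{"gripper":0.05,"dx":0,"dy":0,"dz":-0.0012,"wx":0,"wy":0,"wz":0},{"gripper":0.05,"dx":0,"dy":0,"dz":-0.0015,"wx":0,"wy":0,"wz":0}]'
python3 - <<'E'
from h import *
im=manip.camera("top");s=manip.read_state();print(s["eef_pos"],s["eef_rot"],s["wrist_force"],s["moment"])
E
```

```text
clock: 8.05
eef_pos: [575.7, -169.4, 46.9]
eef_rot: [-3.142, 0.0, -0.031]
wrist_force: [0.9, 0.7, -3.6]
finger_gap: 11.4
finger_force: 25.0
clock: 8.47
eef_pos: [575.9, -169.5, 45.6]
eef_rot: [3.141, -0.001, -0.031]
wrist_force: [2.5, -1.0, -3.6]
finger_gap: 11.9
finger_force: 25.0
[ 575.86410763 -169.49435087   45.46405894] [ 3.14141775e+00 -5.31825458e-04 -3.06743683e-02] [ 1.92915979 -0.49681132 -3.2742948 ] [-0.11699675 -0.42765949  0.01102471]
```

```bash
python3 -m inch '[{"gripper":0.05,"dx":0.0003,"dy":0,"dz":-0.0003,"wx":0,"wy":0,"wz":0},{"gripper":0.05,"dx":0.0003,"dy":0,"dz":-0.0006,"wx":0,"wy":0,"wz":0},{"gripper":0.05,"dx":0.0003,"dy":0,"dz":-0.0009,"wx":0,"wy":0,"wz":0},{"gripper":0.05,"dx":0.0003,"dy":0,"dz":-0.0012,"wx":0,"wy":0,"wz":0},{"gripper":0.05,"dx":0.0003,"dy":0,"dz":-0.0015,"wx":0,"wy":0,"wz":0}]'
python3 - <<'E'
from h import *
im=manip.camera("top");s=manip.read_state();print(s["eef_pos"],s["eef_rot"],s["wrist_force"],s["moment"])
E
```

```text
clock: 8.93
eef_pos: [576.1, -169.5, 44.0]
eef_rot: [3.142, -0.0, -0.031]
wrist_force: [1.4, -0.9, -2.2]
finger_gap: 11.7
finger_force: 25.0
[ 576.11473329 -169.43278195   43.94296363] [ 3.14154771e+00 -3.34507780e-04 -3.06419217e-02] [ 1.72424128 -1.07845448 -2.00528637] [-0.05084294 -0.45416272 -0.07969384]
```

```bash
python3 -m inch '[{"gripper":0.05,"dx":0.0003,"dy":0,"dz":-0.0004,"wx":0,"wy":0,"wz":0},{"gripper":0.05,"dx":0.0004,"dy":-0.0002,"dz":-0.0008,"wx":0,"wy":0,"wz":0},{"gripper":0.05,"dx":0.0004,"dy":-0.0002,"dz":-0.0012,"wx":0,"wy":0,"wz":0},{"gripper":0.05,"dx":0.0004,"dy":-0.0002,"dz":-0.0016,"wx":0,"wy":0,"wz":0},{"gripper":0.05,"dx":0.0004,"dy":-0.0002,"dz":-0.002,"wx":0,"wy":0,"wz":0}]'
python3 -m inch '[{"gripper":0.05,"dx":0,"dy":0,"dz":-0.0003,"wx":0,"wy":0,"wz":0},{"gripper":0.05,"dx":0,"dy":0,"dz":-0.0006,"wx":0,"wy":0,"wz":0},{"gripper":0.05,"dx":0,"dy":0,"dz":-0.0009,"wx":0,"wy":0,"wz":0},{"gripper":0.05,"dx":0,"dy":0,"dz":-0.0012,"wx":0,"wy":0,"wz":0},{"gripper":0.05,"dx":0,"dy":0,"dz":-0.0012,"wx":0,"wy":0,"wz":0}]'
python3 - <<'E'
from h import *
im=manip.camera("top");s=manip.read_state();print(s["eef_pos"],s["eef_rot"],s["wrist_force"],s["moment"])
E
```

```text
clock: 9.4
eef_pos: [576.3, -169.6, 41.9]
eef_rot: [-3.142, 0.0, -0.031]
wrist_force: [0.9, -0.2, -2.9]
finger_gap: 12.0
finger_force: 25.0
clock: 9.82
eef_pos: [576.4, -169.6, 40.7]
eef_rot: [-3.142, 0.0, -0.031]
wrist_force: [0.9, 0.2, -2.9]
finger_gap: 11.7
finger_force: 25.0
[ 576.38911987 -169.59170952   40.70911294] [-3.14157098e+00  1.01810050e-05 -3.05951628e-02] [ 1.33551742 -0.62851255 -2.95414897] [-0.01612831 -0.24658811 -0.02382819]
```

Nearly home. I'll creep down until the floor takes the weight.

```bash
python3 -m inch '[{"gripper":0.05,"dx":0,"dy":0,"dz":-0.0002,"wx":0,"wy":0,"wz":0},{"gripper":0.05,"dx":0,"dy":0,"dz":-0.0004,"wx":0,"wy":0,"wz":0},{"gripper":0.05,"dx":0,"dy":0,"dz":-0.0006,"wx":0,"wy":0,"wz":0},{"gripper":0.05,"dx":0,"dy":0,"dz":-0.0008,"wx":0,"wy":0,"wz":0},{"gripper":0.05,"dx":0,"dy":0,"dz":-0.0008,"wx":0,"wy":0,"wz":0}]'
python3 - <<'E'
from h import *
im=manip.camera("top");s=manip.read_state();print(s["eef_pos"],s["eef_rot"],s["wrist_force"],s["moment"])
E
```

```text
clock: 10.28
eef_pos: [576.4, -169.6, 40.7]
eef_rot: [3.142, -0.0, -0.031]
wrist_force: [-4.8, 1.4, 6.9]
finger_gap: 11.6
finger_force: 25.0
[ 576.44092205 -169.63121834   40.67151797] [ 3.14149902e+00 -2.50875801e-04 -3.06432419e-02] [-3.05931477  0.85233677  7.21154756] [0.35243078 0.68775715 0.00231969]
```

The floor has it: z has stopped at 40.7 mm, which is 8 mm above the tabletop grasp height. I'll ease off and release.

```bash
python3 -m inch '[{"gripper":0.05,"dx":0,"dy":0,"dz":0.0003,"wx":0,"wy":0,"wz":0},{"gripper":0.05,"dx":0,"dy":0,"dz":0.0005,"wx":0,"wy":0,"wz":0},{"gripper":0.2,"dx":0,"dy":0,"dz":0.0005,"wx":0,"wy":0,"wz":0},{"gripper":0.4,"dx":0,"dy":0,"dz":0.0005,"wx":0,"wy":0,"wz":0},{"gripper":0.4,"dx":0,"dy":0,"dz":0.0005,"wx":0,"wy":0,"wz":0}]' 5
python3 -m inch '[{"gripper":0.4,"dx":0,"dy":0,"dz":0.0005,"wx":0,"wy":0,"wz":0},{"gripper":0.4,"dx":0,"dy":0,"dz":0.005,"wx":0,"wy":0,"wz":0},{"gripper":0.4,"dx":0,"dy":0,"dz":0.02,"wx":0,"wy":0,"wz":0},{"gripper":0.4,"dx":0,"dy":0,"dz":0.04,"wx":0,"wy":0,"wz":0},{"gripper":0.4,"dx":0,"dy":0,"dz":0.065,"wx":0,"wy":0,"wz":0}]'
python3 -m inch '[{"gripper":0.4,"dx":-0.01,"dy":0,"dz":0.02,"wx":0,"wy":0,"wz":0},{"gripper":0.4,"dx":-0.03,"dy":0,"dz":0.03,"wx":0,"wy":0,"wz":0},{"gripper":0.4,"dx":-0.04,"dy":0,"dz":0.03,"wx":0,"wy":0,"wz":0},{"gripper":0.4,"dx":-0.04,"dy":0,"dz":0.03,"wx":0,"wy":0,"wz":0},{"gripper":0.4,"dx":-0.04,"dy":0,"dz":0.03,"wx":0,"wy":0,"wz":0}]'
python3 - <<'E'
from h import *
s=manip.read_state();im=manip.camera("wrist")
a=cv2.resize(im[80:240,240:400],None,fx=3,fy=3,interpolation=cv2.INTER_CUBIC)
t=cv2.resize(manip.camera("scene")[165:235,225:315],(480,373),interpolation=cv2.INTER_CUBIC)
t=cv2.resize(t,(320,249));t=cv2.copyMakeBorder(t,0,231,0,0,0)
cv2.imwrite("pics/end.png",np.hstack([a,t]))
E
```

```text
clock: 10.75
eef_pos: [576.3, -169.6, 40.3]
eef_rot: [-3.142, 0.0, -0.031]
wrist_force: [-1.2, 0.8, -0.7]
finger_gap: 28.7
finger_force: 0.0
clock: 11.17
eef_pos: [575.8, -169.4, 105.4]
eef_rot: [-3.141, 0.002, -0.031]
wrist_force: [1.4, 0.4, 0.1]
finger_gap: 37.5
finger_force: 0.0
clock: 11.58
eef_pos: [536.5, -169.7, 135.9]
eef_rot: [3.141, -0.001, -0.031]
wrist_force: [-0.1, 1.1, -0.3]
finger_gap: 37.4
finger_force: 0.0
```

View pics/end.png

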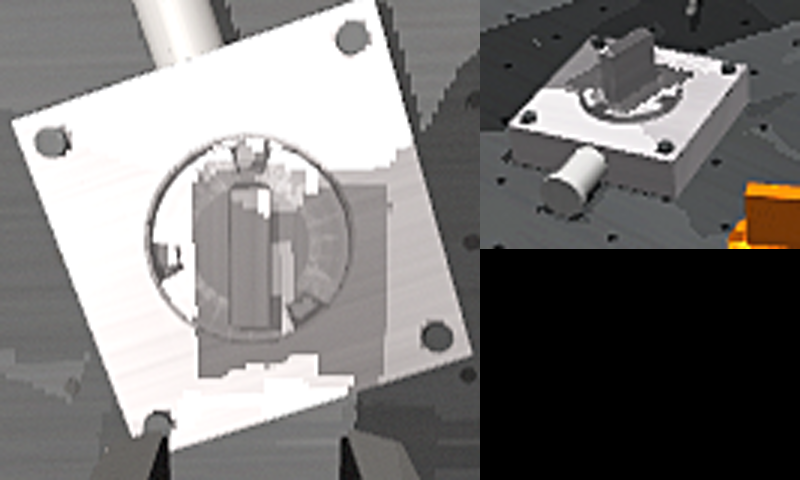

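The carrier sits level in the bore, with the lugs showing inside all three notches at (250,155), (165,260) and (305,303). The gripper is clear.

```bash
python3 -c "from cell import manip; print(manip.sign_off())"
```

```text
the job is handed in; nothing more can be done
None
```

The carrier is seated home on the bore floor with its three notches over the lugs and has been let go; the job was handed in at about 12 s, with no other object deliberately touched.

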